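# Swap the sample tub and jar between imaging stage and holder, then lock the stage

## Robot

A 7-joint arm with a two-finger parallel gripper is mounted at the origin on the work surface. World frame = base frame: x ahead of the robot, y to its left, z up, the work surface at z = 0. Lengths are in m, angles in rad, forces in N, time in s.
With the tool pointing down it reaches from about 0.425 to 0.925 m from the base axis. Payload 6.8 kg.
Tool frame: the origin (TCP) lies at the very end of the fingers, on their centre line; the grasp point (between the pads) lies 19 mm behind it; z points along the fingers, y is the line along which they close (so a half turn about z gives the same grasp; the last joint's range is limited). The gripper opens to 85 mm and grips with 20 to 120 N. Pads are 22 mm wide; open, the fingers measure 114 mm over their backs; the gripper's body (76 mm by 85 mm) begins 54 mm behind the grasp point. The pads swing forward as they close: fully open they stand 13 mm farther back than shut.
Start: joints at [1.031, 0.477, 0.022, 1.555, -0.011, 1.109, -0.083], TCP at [0.283, -0.613, 0.231] pointing down, gripper open.
Joint ranges: [-2.96, 2.96], [-0.34, 2.1], [-1.41, 1.46], [0.24, 2.44], [-1.37, 4.51], [0.17, 1.92], [-2.96, 2.96]. Speed limits (rad/s): [2.39, 2.39, 3.14, 3.14, 3.14, 3.14, 3.14].

## Interface

Orientations are given as a unit quaternion [w, x, y, z].
In Python, from station import bot gives the robot as it stands.
- The arm moves only by the tool jog_arm, never from a script. Its argument "motion" is a list of rows, each a list of 7 numbers: the turn, a rotation vector about the tool's x, y, z in rad, then the shift along the tool's x, y, z in mm, then the finger opening in mm, from 0 to 85.4. A call has 1 to 10 rows; each row is the pose to reach, as a shift and turn from the pose commanded when the call began, along the tool's axes at that moment; what a row does not reach only later rows make up. A row lasts 1/8 s, in which the tool goes at most 62.5 mm and 10.7 degrees, less where a joint would pass 70% of its speed; a pose out of reach is approached as far as the arm can. A call with a gripper value outside its range is refused whole. The fingers move at their own pace and stop on an object; "grip_force" is the grip in N (left out, the last holds). Time passes only in rows, so rows that repeat a pose let the fingers close. It gives the time, the measured TCP pose, the force, the opening and the grip force at its end, in the units of the state.
- bot.get_obs(): the state, without advancing time (a new reading comes with each control period).
- bot.read_camera(name): name is "scene" or "top" or "wrist"; returns a dict with "pixels" (384x512x3 uint8, red, green, blue), "camera_matrix" (3x3 intrinsics, pixels), "distortion" ([k1, k2, p1, p2, k3] as OpenCV has them; the pictures are not rectified), "T" (4x4, takes a point from camera to world coordinates); the wrist camera has in their place "tool_from_camera" (4x4, takes a point from camera to tool coordinates, whose origin is the TCP and whose axes are the flange's). Camera axes: x right, y down, z forward; pixel columns grow to the right and rows downward; lengths in m; the calibration is good to about 2 mm. A picture is of the moment at which its call begins: read the wrist's pose just before it. There is no depth.
- bot.hand_in(): hands the job in; it is judged then, once.
Trained networks look in a picture, given as the dict that the camera call returned (one of the last four; its "shot" number tells which), for a name from the list of things; names that differ only in an ending like _2 or _b are one class to them, and where a whole thing is asked for, a point or a joint stands for the part that bears it (a point fixed in the world has none). Each returns a list of dicts, best first, with "score" (0 to 1); they miss things now and then, are a little off and sometimes report something else, mostly with a low value. They report only what shows in the picture. A call takes as long as a camera call. They do not tell look-alikes from the thing itself.
- bot.spot_in(thing, picture): "xy" ([column, row] in pixels, amid what is visible of it).
- bot.tip_of(thing, picture): "xy" ([column, row] in pixels: a listed point, or the origin of a listed thing).
The state is a dict: "t": time; "q": joint angles; "joint_vel": joint speeds; "joint_torque": joint torques, N m; "eef_pos": TCP position; "tool_rot": TCP orientation; "contact_force": force on the tool from outside, world axes, zero at the start; "torque": the same for the moment, N m; "gripper_width": opening from 0.0 (shut) to 1.0 (fully open); "grasp_force": force on a finger pad.
Only numpy, scipy, OpenCV 4.12 (cv2) and the standard library are available. Lean on these libraries where they do the work, as an engineer would, in place of code of your own. Each camera call takes 0.05 s, during which the arm holds its last target. There are 200 camera calls.

## Task

Swap the two sample containers: the round jar goes in the middle of the imaging stage between the lamp bars, and the square-sided tub into the middle of the storage holder, squarely, with its long side running from end plate to end plate. Keep both upright, set them down rather than drop them, and leave the other things on the bench alone. With both in place, press the stage's lock lever down until it catches and stays down by itself.

Things in the scene. Friction and masses are not known exactly. Their poses are not given: they have to be found in the camera images.
- tub: square-sided sample tub: closed white plastic box, flat lid, no knob, 62 mm (its x) by 40 mm (its y), 80 mm high, 0.11 to 0.21 kg; origin at the centre of its underside, z up. Starts on the stage between the lamp bars, 62 mm side along the stage's x. Gripped across 62 mm or across 40 mm.
- jar: round sample jar: closed white plastic cylinder, 44 mm diameter, 80 mm high, 0.09 to 0.17 kg; origin at the centre of its underside, z up. Starts in the holder. Stage and holder stand one to the left, one to the right; the bench between them, about 0.45 to 0.53 m straight ahead of the robot, is always empty and free for putting a container down.
- stage: fixed imaging stage, placed and turned differently each time: black base plate, x -85 to +85 mm, y -70 to +135 mm, 12 mm thick, carrying a round steel table (96 mm diameter, top 20 mm above the bench), two lamp bars (see stage_spot) and, on its +y side, the lock lever. Origin on the bench under the centre of the round table, z up.
- stage_spot (a point): centre of the round table's upper face, 20 mm above the bench; axes as the stage. An upright black lamp bar stands at its +y and at its -y side: each 60 mm long in x (-30 to +30 mm), 26 mm thick, top 108 mm above the bench; the gap between the bars is 54 mm, so fingers fit only at the +x and -x sides of what stands there.
- holder: fixed storage holder, placed and turned differently each time: grey foot 116 mm (x) by 90 mm (y), 20 mm high, with an upright aluminium end plate at +x and at -x. Origin on the bench under its centre, z up. The tub's 62 mm side goes from plate to plate (tub x along holder x, either way round).
- holder_spot (a point): centre of the foot's upper face, 20 mm above the bench, midway between the end plates; axes as the holder. The plates are 10 mm thick, 50 mm wide (y -25 to +25 mm), top 108 mm above the bench, 76 mm apart inside, so beside the tub fingers fit only at its +y and -y sides.
- lever (a joint): sprung lock lever of the stage (rad): 0 up, grows as its pad is pressed; a sprung roller catches it at about 0.31 (released short of about 0.25 it springs back), hard stop at 0.42. Needs about 4 N at the pad. Pivot along the stage's y at stage x +60, y +100 mm, 55 mm above the bench; the arm points to the stage's -x.
- lever_pad (a point): middle of the upper face of the lever's black rubber pad (36 x 32 mm), 100 mm from the pivot; at stage x -35 to -40, y +100 mm; about 86 mm above the bench when up, 55 mm when caught, 44 mm at the hard stop. Press straight down with closed fingertips.
- dish: bystander, to be left alone: open white plastic sample dish, 64 mm across, 22 mm high; origin under its middle
- lens: bystander, to be left alone: black lens barrel standing on end, 38 mm diameter, 50 mm high; origin under its middle
- pot: bystander, to be left alone: closed low white pot, 52 mm diameter, 42 mm high; origin under its middle
- spatula: bystander, to be left alone: thin steel lab spatula lying flat, 157 mm long; origin under its middle
- brush: bystander, to be left alone: small brush lying flat, 150 mm long; origin under its middle
- petri: bystander, to be left alone: glass petri dish, 80 mm across, 16 mm high; origin under its middle
- cards: bystander, to be left alone: cardboard slide box, 80 x 60 x 30 mm; origin under its middle
Mind the look-alikes: they are no part of the job. What is shaped like the holder but yellow is not meant.

How it is judged:
On the way, in this order (a step that is already met when the one before it is completed fails the run):
1. jar on the stage and tub in the holder, both let go and still, before the lever is pressed (x of jar in the frame of stage_spot between -0.012 and 0.012 m and y of jar in the frame of stage_spot between -0.01 and 0.01 m and z of jar in the frame of stage_spot between -0.006 and 0.006 m and angle between each of jar, tub's own z axis and vertical below 0.1 rad and x of tub in the frame of holder_spot between -0.012 and 0.012 m and y of tub in the frame of holder_spot between -0.015 and 0.015 m and z of tub in the frame of holder_spot between -0.006 and 0.006 m and angle between the x axis of tub and the x axis of holder, either way round below 0.26 rad and linear speed of each of jar, tub below 0.02 m/s and contact force between the fingers and jar below 0.1 N and contact force between the fingers and tub below 0.1 N), for 0.2 s.
2. lock lever pressed down to its catch (value of joint lever above 0.27 rad), for 0.1 s.
At the end, for the whole second after the job is handed in: Both upright (0.1 rad), still, let go, on the floor: jar within 12 mm (stage x) and 10 mm (y) of stage_spot; tub within 12 mm (holder x) and 15 mm (y) of holder_spot, its long side within 0.26 rad of the holder's x; lever caught down by itself (over 0.27 rad) (all of step 1 and value of joint lever above 0.27 rad and contact force between the fingers and stage below 0.1 N); the robot touches nothing.
It fails at once if tub or jar tipped over (leaning more than 0.6 rad) (angle between any of tub, jar's own z axis and vertical above 0.6 rad).
It fails at once if tub or jar dropped (falling free of the fingers at over 0.6 m/s, about 20 mm) ((linear speed of tub above 0.6 m/s and contact force between the fingers and tub below 0.05 N) or (linear speed of jar above 0.6 m/s and contact force between the fingers and jar below 0.05 N)).
It fails at once if another thing on the bench shifted by more than 40 mm (distance of any of dish, lens, pot, spatula, brush, petri, cards from where it was at the start of the episode above 0.04 m).
It also fails if it takes over 72 s, if anything falls off the work surface, if the arm or the gripper's body presses on something with over 40 N, if the wrist force passes 120 N, or if a joint passes its speed limit or range.

## Working session

There is one attempt and no reset: what is moved stays moved. The work goes in short steps, Python scripts to look and compute and a tool call to move; the robot and the scene stay as the last step left them, time stands still between calls to the robot, and variables do not carry over. Pictures are saved under pics/ and viewed, at most 10 in all, crops included, and the job is handed in when it is done.

Besides the shell and the picture viewer there is one more tool, called after ">>>" as name([rows], argument=value, ...), one row to a line, values as JSON. jog_arm: Moves the arm, as the interface text tells. Its arguments: {"type":"object","properties":{"motion":{"type":"array"},"grip_force":{"type":"number"}},"required":["motion"]}

```bash
ls; mkdir -p pics; python3 - <<'E'
from station import bot
import cv2,numpy as np
o=bot.get_obs();print(o['t'],o['eef_pos'],o['tool_rot'],o['gripper_width'])
ims=[]
for n in ['top','scene']:
    p=bot.read_camera(n);ims.append(p['pixels'][:,:,::-1])
    print(n,p['camera_matrix'].tolist(),np.round(p['distortion'],4),np.round(p['T'],3).tolist())
    for th in ['tub','jar','stage','stage_spot','holder','holder_spot','lever_pad','lever']:
        for f in ['spot_in','tip_of']:
            try: print(th,f,[(np.round(d['xy']).tolist(),round(d['score'],2)) for d in getattr(bot,f)(th,p)][:4])
            except Exception as e: print(th,f,str(e)[:80])
for n,i in zip(['top','scene'],ims): cv2.imwrite(f'pics/{n}0.png',cv2.resize(i,(800,600)))
E
```

```text
pics
0.0 [ 0.28219652 -0.61252541  0.23030807] [-8.72742890e-04  9.76789917e-01  2.14197629e-01 -2.67335358e-04] 0.9996789286335244
top [[386.03968918802013, 0.0, 252.34358937544195], [0.0, 386.03968918802013, 194.21615145902274], [0.0, 0.0, 1.0]] [0.031 0.    0.    0.    0.   ] [[-0.027, -0.997, 0.073, 0.508], [-0.999, 0.024, -0.042, 0.06], [0.041, -0.075, -0.996, 0.962], [0.0, 0.0, 0.0, 1.0]]
tub spot_in [([160.0, 210.0], 0.85), ([360.0, 126.0], 0.32)]
tub tip_of [([167.0, 207.0], 0.73)]
jar spot_in [([378.0, 212.0], 0.78)]
jar tip_of [([371.0, 214.0], 0.73)]
stage spot_in [([146.0, 212.0], 0.78)]
stage tip_of [([261.0, 173.0], 0.69), ([358.0, 128.0], 0.36)]
stage_spot spot_in [([146.0, 213.0], 0.97)]
stage_spot tip_of [([166.0, 211.0], 0.85), ([162.0, 208.0], 0.55)]
holder spot_in [([319.0, 276.0], 0.82), ([363.0, 218.0], 0.69), ([115.0, 220.0], 0.61)]
holder tip_of [([362.0, 214.0], 0.93), ([315.0, 272.0], 0.61), ([288.0, 140.0], 0.42)]
holder_spot spot_in [([362.0, 221.0], 0.88), ([317.0, 276.0], 0.75), ([217.0, 108.0], 0.57)]
holder_spot tip_of [([367.0, 216.0], 0.82), ([318.0,
[... 761 characters left out ...]
[([347.0, 215.0], 0.83)]
stage tip_of [([327.0, 210.0], 0.89)]
stage_spot spot_in [([344.0, 219.0], 0.77)]
stage_spot tip_of [([325.0, 206.0], 0.77), ([328.0, 211.0], 0.51)]
holder spot_in [([153.0, 165.0], 0.82), ([212.0, 136.0], 0.76)]
holder tip_of [([153.0, 168.0], 0.8)]
holder_spot spot_in [([149.0, 163.0], 0.96), ([212.0, 134.0], 0.68)]
holder_spot tip_of [([214.0, 137.0], 0.97), ([151.0, 165.0], 0.61), ([326.0, 205.0], 0.27), ([148.0, 163.0], 0.17)]
lever_pad spot_in [([373.0, 201.0], 0.97)]
lever_pad tip_of [([376.0, 188.0], 0.61)]
lever spot_in [([370.0, 204.0], 0.9), ([172.0, 272.0], 0.65)]
lever tip_of it knows: brush, cards, dish, holder, holder_spot, jar, lens, lever_pad, petri,
```

View pics/top0.png

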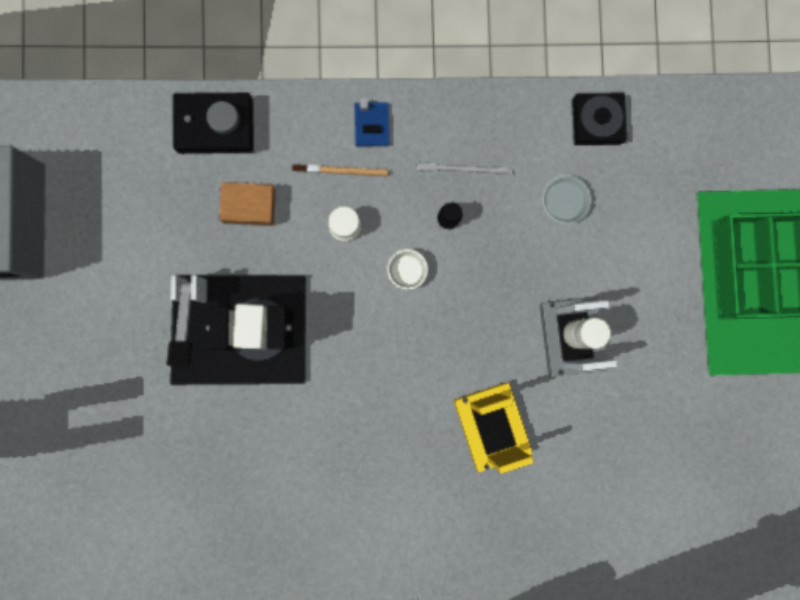

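View pics/scene0.png

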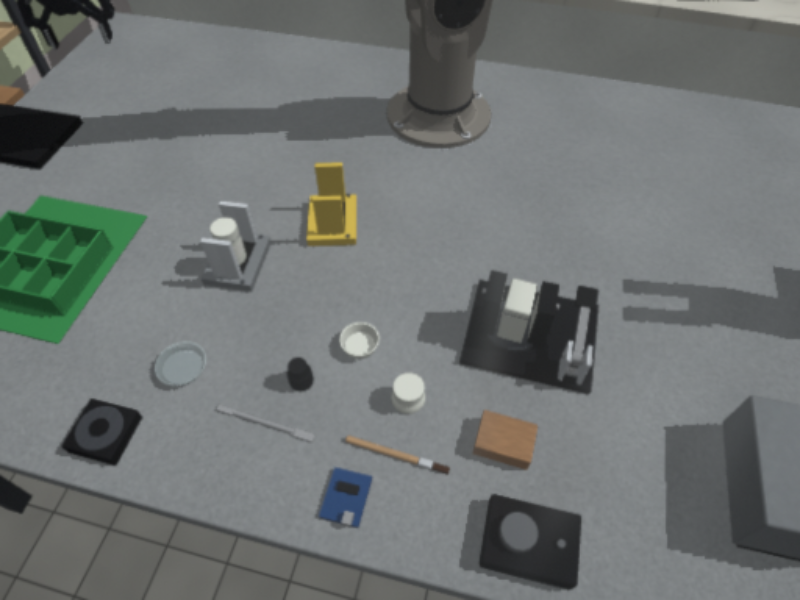

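```bash
cat > h.py <<'E'
import numpy as np,cv2
from station import bot
from scipy.spatial.transform import Rotation as R
from scipy.optimize import least_squares
def tool_T(o):
    T=np.eye(4);w,x,y,z=o['tool_rot'];T[:3,:3]=R.from_quat([x,y,z,w]).as_matrix();T[:3,3]=o['eef_pos'];return T
def shot(n):
    o=bot.get_obs();p=bot.read_camera(n)
    if n=='wrist': p['T']=tool_T(o)@p['tool_from_camera']
    return p
def proj(c,P):
    Ti=np.linalg.inv(c['T'])
    return cv2.projectPoints(np.atleast_2d(P).astype(float),cv2.Rodrigues(Ti[:3,:3])[0],Ti[:3,3],c['camera_matrix'],np.array(c['distortion'],float))[0][:,0]
def ray(c,uv):
    n=cv2.undistortPoints(np.array([[uv]],float),c['camera_matrix'],np.array(c['distortion'],float))[0,0]
    return c['T'][:3,3],c['T'][:3,:3]@np.array([n[0],n[1],1])
def at_z(c,uv,z):
    o,d=ray(c,uv);return o+d*(z-o[2])/d[2]
def tri(views):
    A=np.zeros((3,3));b=np.zeros(3)
    for c,uv in views:
        o,d=ray(c,uv);d=d/np.linalg.norm(d);M=np.eye(3)-np.outer(d,d);A+=M;b+=M@o
    return np.linalg.solve(A,b)
def crop(c,x,y,w,hh,s=4):
    im=cv2.resize(c['pixels'][y:y+hh,x:x+w,::-1],None,fx=s,fy=s,interpolation=cv2.INTER_CUBIC)
    for k in range(0,w,10):
        cv2.line(im,(k*s,0),(k*s,6 if k%50 else 12),(0,0,255),1)
        if k%20==0: cv2.putText(im,str(x+k),(k*s,20),0,.35,(0,0,255),1)
    for k in range(0,hh,10):
        cv2.line(im,(0,k*s),(6,k*s),(0,0,255),1)
        if k%20==0: cv2.putText(im,str(y+k),(8,k*s+4),0,.35,(0,0,255),1)
    return im
E
python3 - <<'E'
from h import *
a=shot('top');b=shot('scene')
import pickle;pickle.dump((a,b),open('c.pkl','wb'))
im=np.vstack([np.hstack([crop(a,102,174,100,75),crop(a,330,180,100,75)]),np.hstack([crop(b,290,172,100,75),crop(b,115,122,100,75)])])
cv2.imwrite('pics/crops.png',im)
E
```

```text
(no output)
```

View pics/crops.png

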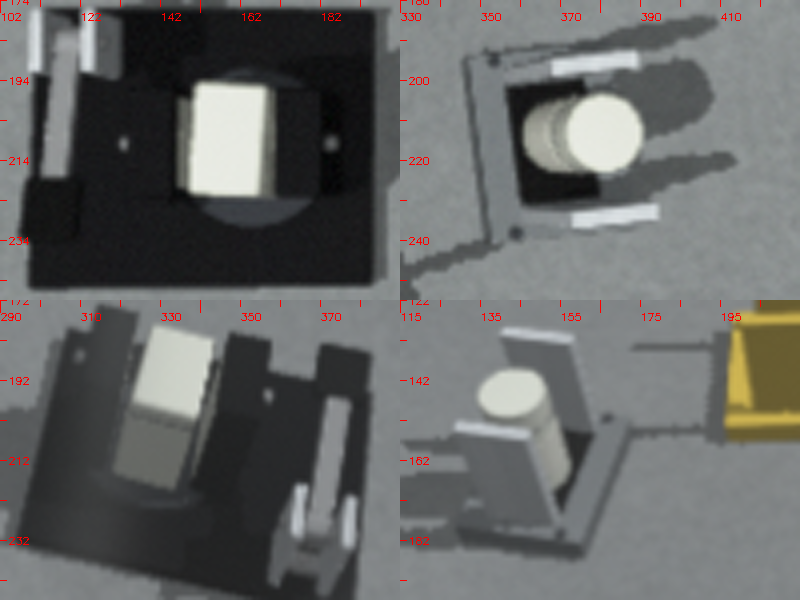

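```bash
cat > fit.py <<'E'
from h import *
def fit(name,obs,x0):
    def res(p):
        c,s=np.cos(p[2]),np.sin(p[2]);Rz=np.array([[c,-s,0],[s,c,0],[0,0,1]])
        return np.concatenate([(proj(cam,(Rz@np.array(P).T).T+[p[0],p[1],0 if len(p)<4 else p[3]])-np.array(uv)).ravel() for cam,P,uv in obs])
    r=least_squares(res,x0,loss='soft_l1');print(name,np.round(r.x,4),'rms',np.sqrt(np.mean(r.fun**2)).round(2) , np.round(res(r.x).reshape(-1,2),1).tolist());return r.x
E
python3 - <<'E'
from fit import *
import pickle;a,b=pickle.load(open('c.pkl','rb'))
st=[(a,[[.085,.135,.012],[.085,-.07,.012],[-.085,-.07,.012],[-.085,.135,.012]],[(110,176),(195.7,176.5),(195,245.3),(109,246.3)])]
fit('stage top',st,[.5,.3,0])
fit('stage both',st+[(b,[[.085,-.07,.012],[-.085,.135,.012]],[(294.5,233.3),(382.5,185)])],[.5,.3,0])
t=[[.031,.02,0],[.031,-.02,0],[-.031,-.02,0],[-.031,.02,0]]
ta=[(150.7,194.7),(168.7,195.5),(167.7,223),(149.2,222.5)]
tb=[(339,201.5),(323.7,197),(328.7,178.2),(343.7,181.5)]
fit('tub top z free',[(a,t,ta),(b,t,tb)],[.5,.25,0,.1])
P=[[.048,.025,.108],[.048,-.025,.108],[.038,-.025,.108],[.038,.025,.108],[-.038,.025,.108],[-.038,-.025,.108],[-.048,-.025,.108],[-.048,.025,.108]]
U=[(367.7,195.5),(389.2,192.5),(389.7,196.5),(368.5,199.2),(373,233.5),(394.2,231),(394.7,234.5),(373.5,237)]
h=fit('holder plates',[(a,P,U)],[.5,-.2,0])
fit('holder all',[(a,P+[[.058,.045,.02],[-.058,.045,.02]],U+[(346,195),(351.7,240.7)])],h)
fit('holder z free',[(a,P,U),(b,[P[1],P[0],P[7],P[4],P[6]],[(129.3,153.7),(147.5,156.7),(158.3,132),(158.3,134.4-.8),(140,129.8)][:5])],list(h)+[0])
print('jar top',tri([(a,(381.2,213.2)),(b,(143,145))]), at_z(a,(381.2,213.2),.1),at_z(b,(143,145),.1))
o=bot.get_obs();print(tool_T(o)); print(bot.read_camera('wrist')['tool_from_camera'])
E
```

```text
stage top [ 0.5426  0.2304 -0.0215] rms 0.29 [[0.5, 0.0], [-0.3, -0.5], [-0.0, 0.3], [-0.1, 0.1]]
stage both [ 0.5428  0.2314 -0.0136] rms 2.88 [[-0.2, 0.4], [-1.0, -0.8], [-0.2, -0.0], [-0.3, 0.5], [-1.5, -1.8], [-0.8, 9.6]]
tub top z free [ 0.5436  0.232  -0.0634  0.0999] rms 0.91 [[-0.8, -0.0], [-0.5, -0.1], [-1.0, 0.4], [-0.9, 0.3], [-0.4, 0.3], [-2.2, 0.5], [-2.1, -0.6], [-0.7, 0.0]]
holder plates [ 0.5176 -0.2635  0.0857] rms 0.42 [[-0.3, -0.7], [0.1, -0.1], [0.2, 0.3], [-0.5, 0.0], [-0.4, -0.4], [0.5, -0.4], [0.6, 0.6], [-0.3, 0.6]]
holder all [ 0.5176 -0.2631  0.0844] rms 0.54 [[-0.4, -0.7], [-0.0, -0.1], [0.1, 0.3], [-0.7, 0.0], [-0.6, -0.4], [0.3, -0.4], [0.4, 0.6], [-0.5, 0.6], [0.7, -0.7], [1.1, 0.6]]
holder z free [ 0.5172 -0.2631  0.0848 -0.0015] rms 0.98 [[-0.7, -0.5], [-0.3, 0.1], [-0.2, 0.5], [-0.9, 0.3], [-0.8, -0.2], [-0.0, -0.2], [0.1, 0.8], [-0.7, 0.8], [-2.7, 1.4], [-1.9, 0.7], [-0.7, -1.3], [-1.9, -0.3], [-0.3, -1.2]]
jar top [ 0.520864   -0.26372055  0.10154541] [ 0.52147594 -0.26651148  0.1       ] [ 0.51962531 -0.26230184  0.1       ]
[[ 9.08215432e-01  4.18502962e-01  2.10050888e-05  2.82503574e-01]
 [ 4.18502963e-01 -9.08215431e-01 -4.24875493e-05 -6.13069728e-01]
 [ 1.29598058e-06  4.73785398e-05 -9.99999999e-01  2.31315193e-01]
 [ 0.00000000e+00  0.00000000e+00  0.00000000e+00  1.00000000e+00]]
[[-1.05980254e-04 -9.62351755e-01 -2.71807079e-01  6.82435057e-02]
 [ 9.99999865e-01 -2.40143125e-04  4.60333550e-04 -1.37895568e-04]
 [-5.08275401e-04 -2.71806993e-01  9.62351651e-01 -1.42151721e-01]
 [ 0.00000000e+00  0.00000000e+00  0.00000000e+00  1.00000000e+00]]
```

The grey holder is at top px (365,215) and scene px (147,150). The other holder-shaped thing, at top px (317,275) and scene px (212,136), is yellow and not the one meant. In the crops, the jar stands between the grey plates, with its lid at (381,213). The tub stands between the lamp bars, with its lid at (159,209). The lever is on the stage's left side, with its black pad at (115,226).

Next I move above the tub to measure it with the wrist camera.

>>> jog_arm([
  [0,0,-0.15,60,-20,-30,85],
  [0,0,-0.3,100,-65,-30,85],
  [0,0,-0.45,140,-110,-30,85],
  [0,0,-0.6,180,-160,-30,85],
  [0,0,-0.75,220,-205,-30,85],
  [0,0,-0.9,260,-250,-30,85],
  [0,0,-1.05,300,-300,-30,85],
  [0,0,-1.12,340,-345,-30,85],
  [0,0,-1.12,380,-390,-30,85],
  [0,0,-1.12,420,-435,-30,85],
])

```text
t: 3.0
eef_pos: [0.4823, -0.0405, 0.2617]
tool_rot: [0.001, 0.714, 0.7, 0.0]
contact_force: [1.1, 0.3, 0.5]
gripper_width: 0.998
grasp_force: 0.0
```

```bash
cat > to.py <<'E'
import sys
from h import *
# usage: to.py x y z psi : shift in tool axes from now
def go(x,y,z,psi=None):
    o=bot.get_obs();T=tool_T(o);d=T[:3,:3].T@(np.array([x,y,z])-T[:3,3])*1000
    yaw=np.arctan2(T[1,0],T[0,0]);s='' if psi is None else round(-((psi-yaw+np.pi)%(2*np.pi)-np.pi),3)
    print('t',round(o['t'],2),'now',np.round(T[:3,3],4),'yaw',round(yaw,4),'tilt',np.round(T[:2,2],3),'shift',np.round(d,1),'turnz',s,'q7',round(o['q'][6],2),'w',round(o['gripper_width'],3),'gf',np.round(o['grasp_force'],1))
if __name__=='__main__': go(*map(float,sys.argv[1:]))
E
python3 to.py .543 .225 .26 1.549
```

```text
t 3.0 now [ 0.4823 -0.0405  0.2617] yaw 1.5514 tilt [ 0.001 -0.   ] shift [266.6  55.5   1.7] turnz 0.002 q7 -0.16 w 0.998 gf 0.0
```

>>> jog_arm([
  [0,0,0,60,13,0,85],
  [0,0,0,120,25,0,85],
  [0,0,0,180,38,0,85],
  [0,0,0,220,46,0,85],
  [0,0,0,240,55,0,85],
  [0,0,0,240,55,0,85],
])

```text
t: 3.75
eef_pos: [0.5419, 0.1973, 0.2611]
tool_rot: [-0.0, 0.713, 0.701, -0.0]
contact_force: [-0.7, -0.6, 0.3]
gripper_width: 0.992
grasp_force: 0.0
```

```bash
python3 - <<'E'
from h import *
import pickle
w=shot('wrist');pickle.dump(w,open('w1.pkl','wb'));cv2.imwrite('pics/w1.png',cv2.resize(w['pixels'][:,:,::-1],(800,600),interpolation=cv2.INTER_CUBIC))
print([(d['xy'],d['score']) for d in bot.tip_of('lever_pad',w)])
print(proj(w,[[.5428,.231,.02],[.5436,.232,.1]]))
E
python3 to.py .543 .225 .26 1.549
```

```text
[([209.4, 26.3], 0.98)]
[[249.89957735 133.2851332 ]
 [250.93889671 140.05976517]]
t 3.85 now [0.5417 0.1947 0.261 ] yaw 1.5498 tilt [-0.    -0.001] shift [30.3  0.6  1. ] turnz 0.001 q7 -0.67 w 0.993 gf 0.0
```

View pics/w1.png

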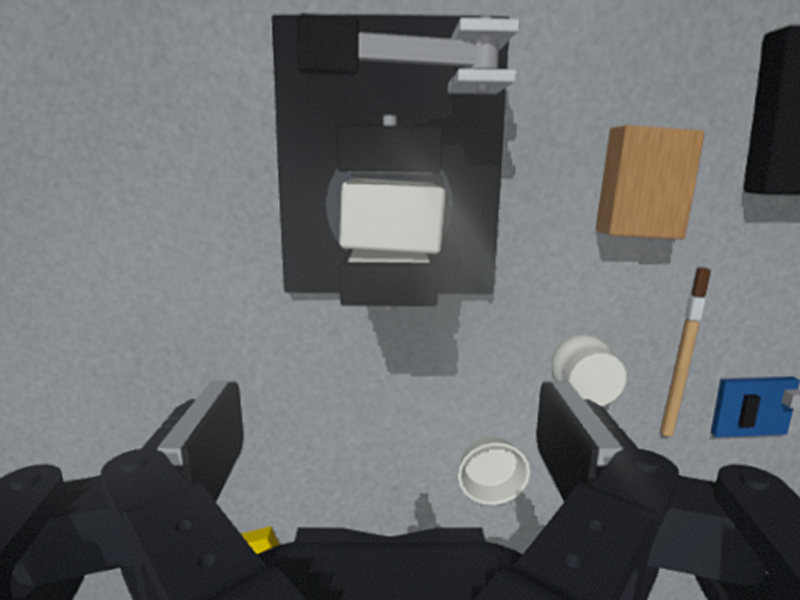

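The wrist view shows the tub lid with corners near (341,184), (445,182), (442,252) and (340,248). The stage plate spans (273,15) to (495,293), and the lever pad is at (328,43). Next I fit the stage and tub poses.

```bash
python3 - <<'E'
from fit import *
import pickle;w=pickle.load(open('w1.pkl','rb'));a,b=pickle.load(open('c.pkl','rb'))
f=lambda L:[((x+.5)*.64-.5,(y+.5)*.64-.5) for x,y in L]
base=(w,[[-.085,.135,.012],[-.085,-.07,.012],[.085,-.07,.012]],f([(273,15),(285,291),(495,293)]))
bars=(w,[[-.03,.053,.108],[.03,.053,.108],[-.03,-.053,.108],[.03,-.053,.108]],f([(341,126),(442,125),(341,304),(437,305)]))
fit('base',[base],[.54,.23,0]);fit('bars',[bars],[.54,.23,0]);fit('all',[base,bars],[.54,.23,0])
t=[[-.031,.02,0],[.031,.02,0],[.031,-.02,0],[-.031,-.02,0]]
tw=f([(341,183),(446,182),(442,252),(340,248)])
ta=[(149.2,222.5),(150.7,194.7),(168.7,195.5),(167.7,223)]
fit('tub z.1',[(w,np.array(t)+[0,0,.1],tw)],[.54,.23,0])
fit('tub wrist+top',[(w,t,tw),(a,t,ta)],[.54,.23,0,.1])
print('pad',at_z(w,(209.4,26.3),.086),at_z(w,((328.5)*.64-.5,43.5*.64-.5),.086))
E
```

```text
base [ 0.5431  0.233  -0.0251] rms 0.91 [[-0.4, -1.8], [-0.1, 0.9], [0.6, 0.6]]
bars [ 0.5421  0.2329 -0.0252] rms 1.44 [[-2.7, -1.6], [1.5, -0.4], [-0.6, 1.4], [0.8, 1.2]]
all [ 0.5426  0.2329 -0.0264] rms 1.26 [[-0.6, -1.8], [-0.6, 0.9], [0.1, 0.7], [-2.0, -1.7], [2.2, -0.5], [-0.1, 1.3], [1.3, 1.1]]
tub z.1 [ 0.5436  0.2334 -0.0414] rms 0.66 [[-0.4, -1.0], [-0.2, 1.3], [0.2, -0.6], [0.3, 0.5]]
tub wrist+top [ 0.5437  0.2324 -0.0459  0.0947] rms 0.72 [[0.4, -0.3], [-0.6, 2.3], [-0.3, -0.4], [0.9, 0.4], [-0.3, 0.4], [-0.7, 0.2], [-0.5, -0.2], [-0.5, 0.2]]
pad [0.5077879  0.33391023 0.086     ] [0.50805727 0.33302578 0.086     ]
```

>>> jog_arm([
  [0,0,0.015,20,0.5,30,85],
  [0,0,0.015,38,1,70,85],
  [0,0,0.015,38,1,110,85],
  [0,0,0.015,38,1,150,85],
  [0,0,0.015,38,1,180,85],
  [0,0,0.015,38,1,200,85],
  [0,0,0.015,38,1,213,85],
  [0,0,0.015,38,1,213,85],
], grip_force=30)

```text
t: 4.85
eef_pos: [0.5432, 0.2341, 0.0481]
tool_rot: [0.0, 0.719, 0.695, -0.0]
contact_force: [-0.2, -0.2, 0.7]
gripper_width: 0.995
grasp_force: 0.0
```

```bash
python3 to.py .5435 .233 .047 1.536
```

```text
t 4.85 now [0.5432 0.2341 0.0481] yaw 1.5362 tilt [-0.    -0.001] shift [-1.1  0.3  1.1] turnz 0.0 q7 -0.91 w 0.995 gf 0.0
```

>>> jog_arm([
  [0,0,0,0,0,0,60],
  [0,0,0,0,0,0,50],
  [0,0,0,0,0,0,50],
  [0,0,0,0,0,0,50],
  [0,0,0,0,0,0,50],
  [0,0,0,0,0,0,50],
], grip_force=35)

```text
t: 5.6
eef_pos: [0.5442, 0.2351, 0.0496]
tool_rot: [0.0, 0.719, 0.695, 0.001]
contact_force: [-0.3, -0.5, 6.2]
gripper_width: 0.726
grasp_force: 38.4
```

>>> jog_arm([
  [0,0,0,0,0,-10,50],
  [0,0,0,0,0,-30,50],
  [0,0,0,0,0,-60,50],
  [0,0,0,0,0,-95,50],
  [0,0,0,0,0,-130,50],
  [0,0,0,0,0,-145,50],
  [0,0,0,0,0,-145,50],
])

```text
t: 6.48
eef_pos: [0.5436, 0.2348, 0.1944]
tool_rot: [0.0, 0.719, 0.695, 0.001]
contact_force: [-1.0, 0.2, -2.2]
gripper_width: 0.726
grasp_force: 38.5
```

```bash
python3 - <<'E'
from h import *
import pickle;a,b=pickle.load(open('c.pkl','rb'))
for n,p in dict(dish=(408,268),lens=(450,215),yel1=(510,383),yel2=(458,400)).items(): print(n,at_z(a,(p[0]*.64,p[1]*.64),.02).round(3))
E
python3 to.py .485 .03 .194 1.536
```

```text
dish [ 0.633 -0.003  0.02 ]
lens [ 0.716 -0.073  0.02 ]
yel1 [ 0.448 -0.158  0.02 ]
yel2 [ 0.425 -0.075  0.02 ]
t 6.47 now [0.5436 0.2348 0.1944] yaw 1.5366 tilt [0.002 0.001] shift [-2.067e+02 -5.160e+01  1.000e-01] turnz 0.001 q7 -0.8 w 0.726 gf 38.5
```

>>> jog_arm([
  [0,0,0,-20,-5,0,50],
  [0,0,0,-60,-16,0,50],
  [0,0,0,-105,-28,10,50],
  [0,0,0,-150,-40,30,50],
  [0,0,0,-180,-48,60,50],
  [0,0,0,-195,-52,95,50],
  [0,0,0,-195,-52,125,50],
  [0,0,0,-195,-52,145,50],
  [0,0,0,-195,-52,153,50],
  [0,0,0,-195,-52,153,50],
])

```text
t: 7.72
eef_pos: [0.4837, 0.041, 0.0397]
tool_rot: [-0.001, 0.719, 0.695, -0.001]
contact_force: [0.0, -0.6, -2.0]
gripper_width: 0.726
grasp_force: 38.4
```

```bash
python3 to.py .487 .041 .0295 1.536
```

```text
t 7.72 now [0.4837 0.041  0.0397] yaw 1.5366 tilt [-0.002 -0.   ] shift [ 0.1  3.3 10.2] turnz 0.001 q7 -0.62 w 0.726 gf 38.4
```

>>> jog_arm([
  [0,0,0,0,0,5,50],
  [0,0,0,0,0,8,50],
  [0,0,0,0,0,9.5,50],
  [0,0,0,0,0,10.5,50],
  [0,0,0,0,0,10.5,50],
])

```text
t: 8.35
eef_pos: [0.4847, 0.0416, 0.0299]
tool_rot: [0.0, 0.719, 0.695, 0.0]
contact_force: [-0.3, 0.8, -2.0]
gripper_width: 0.726
grasp_force: 38.4
```

Not touching yet (-2 N is the tub's weight), so I lower it further in small steps.

>>> jog_arm([
  [0,0,0,0,0,0.7,50],
  [0,0,0,0,0,1.4,50],
  [0,0,0,0,0,2,50],
  [0,0,0,0,0,2,50],
])

```text
t: 8.85
eef_pos: [0.4847, 0.0416, 0.0295]
tool_rot: [0.001, 0.719, 0.695, -0.0]
contact_force: [-6.1, -1.2, 22.5]
gripper_width: 0.726
grasp_force: 40.5
```

>>> jog_arm([
  [0,0,0,0,0,-1,50],
  [0,0,0,0,0,-1,66],
  [0,0,0,0,0,-1,80],
  [0,0,0,0,0,-1,85],
  [0,0,0,0,0,-1,85],
  [0,0,0,0,0,-30,85],
  [0,0,0,0,0,-80,85],
  [0,0,0,0,0,-140,85],
  [0,0,0,0,0,-200,85],
  [0,0,0,0,0,-225,85],
])

```text
t: 10.1
eef_pos: [0.486, 0.042, 0.2564]
tool_rot: [0.002, 0.719, 0.695, 0.002]
contact_force: [1.4, 0.7, -0.2]
gripper_width: 0.995
grasp_force: 0.0
```

```bash
python3 to.py .518 -.264 .26 .085
```

```text
t 10.1 now [0.486  0.042  0.2564] yaw 1.5368 tilt [0.005 0.   ] shift [-304.8   42.4   -3.4] turnz 1.452 q7 -0.37 w 0.995 gf 0.0
```

>>> jog_arm([
  [0,0,0.15,-30,1,-3,85],
  [0,0,0.3,-80,3,-3,85],
  [0,0,0.48,-135,5,-3,85],
  [0,0,0.66,-190,7,-3,85],
  [0,0,0.84,-245,10,-3,85],
  [0,0,1.02,-290,12,-3,85],
  [0,0,1.2,-306,12,-3,85],
  [0,0,1.37,-306,12,-3,85],
  [0,0,1.452,-306,12,-3,85],
  [0,0,1.452,-306,12,-3,85],
])

```text
t: 11.35
eef_pos: [0.4861, -0.2645, 0.2556]
tool_rot: [-0.0, 0.999, 0.043, -0.0]
contact_force: [0.0, -0.5, 0.1]
gripper_width: 0.997
grasp_force: 0.0
```

```bash
python3 - <<'E'
from h import *
import pickle
w=shot('wrist');pickle.dump(w,open('w2.pkl','wb'));cv2.imwrite('pics/w2.png',cv2.resize(w['pixels'][:,:,::-1],(800,600),interpolation=cv2.INTER_CUBIC))
E
python3 to.py .518 -.264 .06 .085
```

```text
t 11.4 now [ 0.4861 -0.2645  0.2556] yaw 0.0868 tilt [-0.  0.] shift [ 31.9   2.3 195.6] turnz 0.002 q7 -1.16 w 0.995 gf 0.0
```

View pics/w2.png

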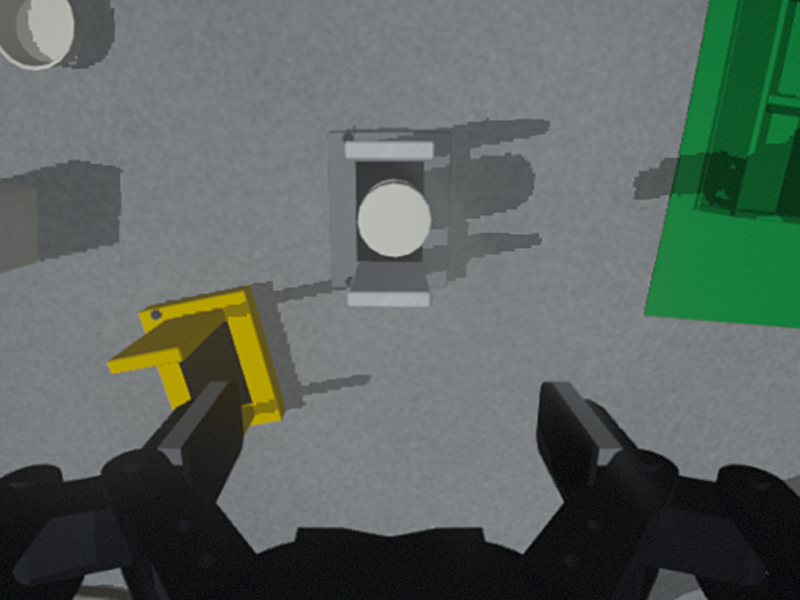

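The wrist view shows the jar lid centred at (394,218). The grey holder's end-plate tops lie at (345–434, 142–159) and (348–430, 292–306), squared with the gripper. The yellow look-alike is at lower left.

```bash
python3 - <<'E'
from fit import *
import pickle;w=pickle.load(open('w2.pkl','rb'));a,b=pickle.load(open('c.pkl','rb'))
f=lambda L:[((x+.5)*.64-.5,(y+.5)*.64-.5) for x,y in L]
P=[[.048,.025,.108],[.048,-.025,.108],[.038,-.025,.108],[.038,.025,.108],[-.038,.025,.108],[-.038,-.025,.108],[-.048,-.025,.108],[-.048,.025,.108]]
U=f([(345,142),(434,142),(434,159),(346,159),(348,292),(430,292),(429,306),(348,306)])
h=fit('holder',[(w,P,U)],[.5,-.2,0])
fit('holder z',[(w,P,U)],list(h)+[0])
u=f([(394.5,218)])[0]
print('jar',at_z(w,u,.1),tri([(w,u),(a,(381.2,213.2))]))
E
```

```text
holder [ 0.517  -0.262   0.0808] rms 0.71 [[-0.4, -1.0], [0.7, -0.7], [0.3, 0.4], [-0.9, 0.1], [-0.7, -0.3], [0.6, -0.1], [1.0, 1.3], [-0.5, 1.0]]
holder z [ 0.5166 -0.262   0.0804 -0.0041] rms 0.5 [[-0.0, -0.4], [0.2, -0.1], [-0.1, 0.8], [-0.5, 0.5], [-0.4, -1.1], [0.3, -0.8], [0.6, 0.4], [-0.2, 0.2]]
jar [ 0.52183322 -0.26465157  0.1       ] [ 0.52184904 -0.26472163  0.10427245]
```

>>> jog_arm([
  [0,0,0,18,1.5,30,85],
  [0,0,0,35.3,3,75,85],
  [0,0,0,35.3,3,120,85],
  [0,0,0,35.3,3,160,85],
  [0,0,0,35.3,3,190,85],
  [0,0,0,35.3,3,206,85],
  [0,0,0,35.3,3,207,70],
  [0,0,0,35.3,3,207,55],
  [0,0,0,35.3,3,207,35],
  [0,0,0,35.3,3,207,35],
])

```text
t: 12.65
eef_pos: [0.5226, -0.2651, 0.0503]
tool_rot: [0.001, 0.999, 0.042, 0.001]
contact_force: [-0.4, 0.8, 7.0]
gripper_width: 0.506
grasp_force: 35.6
```

>>> jog_arm([
  [0,0,0,0,0,0,35],
  [0,0,0,0,0,0,35],
  [0,0,0,0,0,0,35],
  [0,0,0,0,0,0,35],
])

```text
t: 13.15
eef_pos: [0.5226, -0.2651, 0.0503]
tool_rot: [0.001, 0.999, 0.042, 0.001]
contact_force: [-1.9, -0.0, 6.4]
gripper_width: 0.504
grasp_force: 35.6
```

>>> jog_arm([
  [0,0,0,0,0,-10,35],
  [0,0,0,0,0,-30,35],
  [0,0,0,0,0,-60,35],
  [0,0,0,0,0,-95,35],
  [0,0,0,0,0,-130,35],
  [0,0,0,0,0,-150,35],
  [0,0,0,0,-10,-155,35],
  [0,0,-0.1,4,-30,-155,35],
  [0,0,-0.25,9,-65,-155,35],
  [0,0,-0.4,14,-110,-155,35],
])

```text
t: 14.4
eef_pos: [0.5253, -0.1528, 0.2029]
tool_rot: [-0.0, 0.97, 0.242, -0.001]
contact_force: [0.4, 0.3, -0.8]
gripper_width: 0.506
grasp_force: 35.9
```

```bash
python3 to.py .5427 .2335 .205 1.546
```

```text
t 14.4 now [ 0.5253 -0.1528  0.2029] yaw 0.4884 tilt [-0.002  0.   ] shift [ 196.6 -333.    -2.1] turnz -1.058 q7 -1.04 w 0.506 gf 35.9
```

>>> jog_arm([
  [0,0,-0.15,27,-45,-2,35],
  [0,0,-0.3,54,-91,-2,35],
  [0,0,-0.45,81,-137,-2,35],
  [0,0,-0.6,108,-183,-2,35],
  [0,0,-0.75,135,-229,-2,35],
  [0,0,-0.9,162,-275,-2,35],
  [0,0,-1.02,182,-309,-2,35],
  [0,0,-1.058,193,-327,-2,35],
  [0,0,-1.058,196.6,-333,-2,35],
  [0,0,-1.058,196.6,-333,-2,35],
])

```text
t: 15.65
eef_pos: [0.545, 0.2311, 0.2054]
tool_rot: [0.0, 0.718, 0.696, -0.001]
contact_force: [0.5, -0.4, -1.1]
gripper_width: 0.503
grasp_force: 35.8
```

```bash
python3 to.py .5427 .2335 .06 1.546;  python3 - <<'E'
from h import *
import pickle
w=shot('wrist');pickle.dump(w,open('w3.pkl','wb'));cv2.imwrite('pics/w3.png',cv2.resize(w['pixels'][:,:,::-1],(800,600),interpolation=cv2.INTER_CUBIC))
Rz=R.from_euler('z',-.025).as_matrix()
P=np.array([[-.03,.053,.108],[.03,.053,.108],[-.03,-.053,.108],[.03,-.053,.108]])@Rz.T+[.5427,.2325,0]
print(((proj(w,P)+.5)/.64-.5).round(0).tolist()); 
T=tool_T(bot.get_obs());print((proj(w,(T@[0,0,-.050,1])[:3])+.5)/.64)
E
```

```text
t 15.65 now [0.545  0.2311 0.2054] yaw 1.5404 tilt [-0.001 -0.001] shift [  2.5  -2.3 145.4] turnz -0.006 q7 -0.81 w 0.503 gf 35.8
[[321.0, 193.0], [449.0, 192.0], [330.0, 399.0], [444.0, 398.0]]
[[393.83527811 496.28567888]]
```

View pics/w3.png

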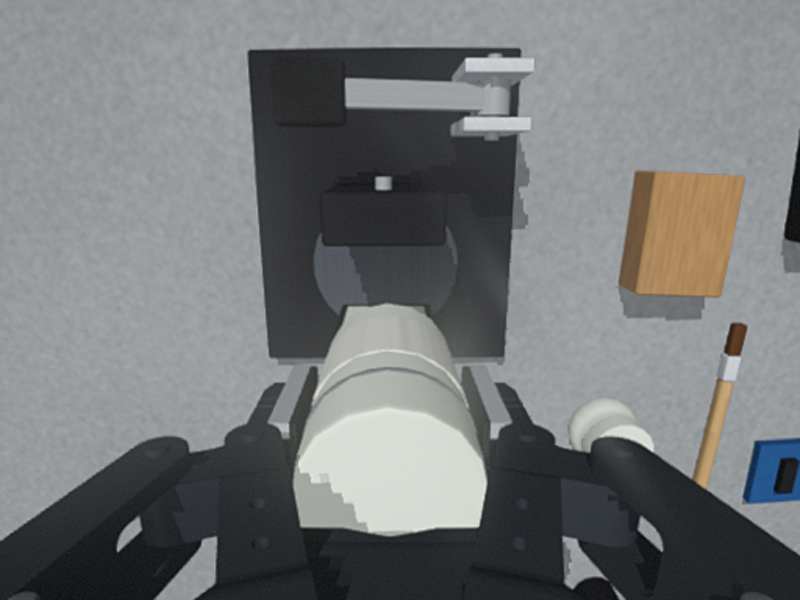

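```bash
 python3 - <<'E'
from h import *
import pickle
w=pickle.load(open('w3.pkl','rb'));f=lambda x,y:((x+.5)*.64-.5,(y+.5)*.64-.5)
print('jar lid near edge',at_z(w,f(391,409),.2554),'sides',at_z(w,f(295,475),.2554),at_z(w,f(487,475),.2554))
print('table sides',at_z(w,f(313,262),.02),at_z(w,f(458,262),.02))
E
```

```text
jar lid near edge [0.54536747 0.25136856 0.2554    ] sides [0.52451371 0.23632891 0.2554    ] [0.56529686 0.23509161 0.2554    ]
table sides [0.49386875 0.2362707  0.02      ] [0.58980744 0.23334798 0.02      ]
```

>>> jog_arm([
  [0,0,-0.006,3,-2.7,10,35],
  [0,0,-0.006,3,-2.7,35,35],
  [0,0,-0.006,3,-2.7,65,35],
  [0,0,-0.006,3,-2.7,95,35],
  [0,0,-0.006,3,-2.7,120,35],
  [0,0,-0.006,3,-2.7,138,35],
  [0,0,-0.006,3,-2.7,148,35],
  [0,0,-0.006,3,-2.7,152,35],
  [0,0,-0.006,3,-2.7,152,35],
])

```text
t: 16.82
eef_pos: [0.5427, 0.2356, 0.0542]
tool_rot: [0.0, 0.715, 0.699, 0.0]
contact_force: [0.4, 0.4, -1.1]
gripper_width: 0.509
grasp_force: 35.9
```

```bash
python3 to.py .5424 .2342 .0503 1.546
```

```text
t 16.82 now [0.5427 0.2356 0.0542] yaw 1.5487 tilt [0.001 0.   ] shift [-1.4 -0.3  3.9] turnz 0.003 q7 -0.94 w 0.509 gf 35.9
```

>>> jog_arm([
  [0,0,0,-1,0,2,35],
  [0,0,0,-1,0,3.2,35],
  [0,0,0,-1,0,4.2,35],
  [0,0,0,-1,0,4.2,35],
])

```text
t: 17.32
eef_pos: [0.5426, 0.2344, 0.0504]
tool_rot: [0.0, 0.715, 0.699, 0.0]
contact_force: [-1.6, -1.5, 5.8]
gripper_width: 0.506
grasp_force: 36.3
```

>>> jog_arm([
  [0,0,0,0,0,0,48],
  [0,0,0,0,0,0,62],
  [0,0,0,0,0,0,75],
  [0,0,0,0,0,0,75],
  [0,0,0,0,0,-20,75],
  [0,0,0,0,0,-65,75],
  [0,0,0,0,0,-125,75],
  [0,0,0,0,0,-170,75],
  [0,0,0.15,-20,-6,-185,75],
  [0,0,0.3,-60,-18,-185,75],
])

```text
t: 18.58
eef_pos: [0.5237, 0.1768, 0.238]
tool_rot: [0.0, 0.812, 0.584, 0.003]
contact_force: [0.8, -0.4, -0.4]
gripper_width: 0.882
grasp_force: 0.0
```

```bash
python3 to.py .4847 .0416 .235 -.035;  python3 - <<'E'
from h import *
import pickle
a=shot('top');b=shot('scene');pickle.dump((a,b),open('c2.pkl','wb'))
E
```

```text
t 18.57 now [0.5237 0.1768 0.238 ] yaw 1.2471 tilt [0.005 0.003] shift [-140.6    6.     2.4] turnz 1.282 q7 -0.97 w 0.882 gf 0.0
```

>>> jog_arm([
  [0,0,0.18,-30,-3,1,75],
  [0,0,0.36,-65,-7,1,75],
  [0,0,0.54,-100,-11,1,75],
  [0,0,0.72,-130,-14,1,75],
  [0,0,0.9,-148,-16,1,75],
  [0,0,1.08,-148,-16,1,75],
  [0,0,1.22,-148,-16,1,75],
  [0,0,1.28,-148,-16,1,75],
  [0,0,1.28,-148,-16,1,75],
])

```text
t: 19.8
eef_pos: [0.4612, 0.0403, 0.2344]
tool_rot: [-0.0, 1.0, -0.014, 0.001]
contact_force: [-1.1, -0.2, -0.0]
gripper_width: 0.876
grasp_force: 0.0
```

```bash
python3 to.py .4847 .0416 .0295 -.035;  python3 - <<'E'
from h import *
import pickle
w=shot('wrist');a,b=pickle.load(open('c2.pkl','rb'))
pickle.dump(w,open('w4.pkl','wb'))
im=np.vstack([cv2.resize(w['pixels'][:,:,::-1],(512,384)),np.hstack([crop(a,130,185,64,50),crop(b,300,172,64,50)])])
cv2.imwrite('pics/w4.png',im)
E
```

```text
t 19.8 now [0.4612 0.0403 0.2344] yaw -0.0288 tilt [0.001 0.   ] shift [ 23.2  -1.9 205. ] turnz 0.006 q7 -1.89 w 0.876 gf 0.0
```

View pics/w4.png

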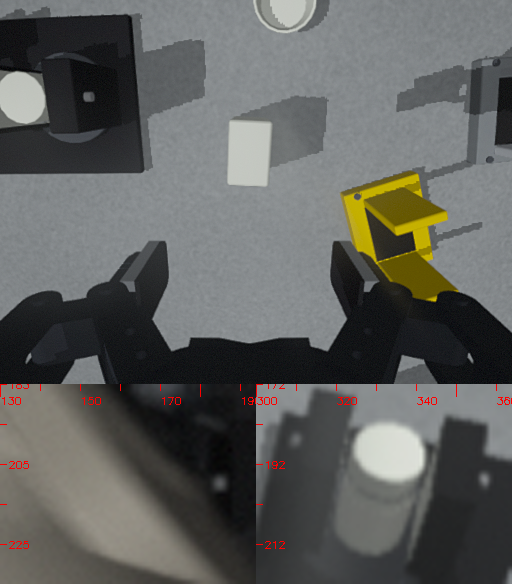

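The wrist view shows the tub upright at about (249,153). In the scene crop the jar stands upright between the lamp bars, with its lid at (333,189).

```bash
 python3 - <<'E'
from fit import *
import pickle
w=pickle.load(open('w4.pkl','rb'));a,b=pickle.load(open('c2.pkl','rb'))
t=[[.031,.02,.08],[.031,-.02,.08],[-.031,-.02,.08],[-.031,.02,.08]]
fit('tub',[(w,t,[(229,121),(271.5,122),(268.5,186),(227.5,184)])],[.48,.04,0])
print('jar',at_z(w,(21,98),.1),at_z(b,(333.2,189),.1),'scene bias from tub/stage small')
E
```

```text
tub [ 0.4834  0.0393 -0.064 ] rms 1.23 [[-0.9, -1.5], [1.0, -0.9], [0.5, 1.5], [-0.6, 2.1]]
jar [0.5412468  0.23148589 0.1       ] [0.54210659 0.23357993 0.1       ] scene bias from tub/stage small
```

>>> jog_arm([
  [0,0,0.016,12,-0.5,30,75],
  [0,0,0.016,22.8,-1,75,75],
  [0,0,0.016,22.8,-1,120,75],
  [0,0,0.016,22.8,-1,160,75],
  [0,0,0.016,22.8,-1,190,75],
  [0,0,0.016,22.8,-1,203,75],
  [0,0,0.016,22.8,-1,204,60],
  [0,0,0.016,22.8,-1,204,45],
  [0,0,0.016,22.8,-1,204,30],
  [0,0,0.016,22.8,-1,204,30],
])

```text
t: 21.1
eef_pos: [0.4849, 0.0399, 0.0309]
tool_rot: [-0.0, 1.0, -0.024, 0.001]
contact_force: [-1.1, 0.2, 6.3]
gripper_width: 0.467
grasp_force: 35.3
```

>>> jog_arm([
  [0,0,0,0,0,0,30],
  [0,0,0,0,0,0,30],
  [0,0,0,0,0,0,30],
  [0,0,0,0,0,0,30],
])

```text
t: 21.6
eef_pos: [0.4849, 0.0399, 0.0309]
tool_rot: [-0.0, 1.0, -0.024, 0.001]
contact_force: [-0.5, -0.8, 6.2]
gripper_width: 0.468
grasp_force: 35.3
```

```bash
python3 to.py .517 -.2625 .205 .082
```

```text
t 21.6 now [0.4849 0.0399 0.0309] yaw -0.0472 tilt [0.003 0.   ] shift [  46.7  300.5 -174.1] turnz -0.129 q7 -2.11 w 0.468 gf 35.3
```

>>> jog_arm([
  [0,0,0,0,0,-10,30],
  [0,0,0,0,0,-35,30],
  [0,0,0,0,0,-70,30],
  [0,0,0,0,0,-110,30],
  [0,0,0,0,0,-150,30],
  [0,0,0,4,15,-172,30],
  [0,0,-0.03,10,50,-174,30],
  [0,0,-0.06,17,95,-174,30],
  [0,0,-0.1,24,145,-174,30],
  [0,0,-0.13,31,195,-174,30],
])

```text
t: 22.85
eef_pos: [0.5052, -0.1577, 0.2043]
tool_rot: [-0.0, 0.999, 0.042, 0.0]
contact_force: [1.3, -0.3, -1.4]
gripper_width: 0.464
grasp_force: 35.4
```

```bash
python3 to.py .517 -.2625 .205 .082
```

```text
t 22.85 now [ 0.5052 -0.1577  0.2043] yaw 0.0846 tilt [0. 0.] shift [  2.9 105.4  -0.7] turnz 0.003 q7 -1.41 w 0.464 gf 35.4
```

>>> jog_arm([
  [0,0,0,1.5,35,0,30],
  [0,0,0,3,70,0,30],
  [0,0,0,3.5,95,0,30],
  [0,0,0,3.9,105.4,0,30],
  [0,0,0,3.9,105.4,0,30],
  [0,0,0,3.9,105.4,0,30],
])

```text
t: 23.6
eef_pos: [0.5183, -0.2595, 0.2037]
tool_rot: [-0.0, 0.999, 0.042, -0.0]
contact_force: [-0.5, -0.3, -2.3]
gripper_width: 0.468
grasp_force: 35.4
```

```bash
python3 to.py .518 -.2625 .0509 .082;  python3 - <<'E'
from h import *
import pickle
w=shot('wrist');pickle.dump(w,open('w5.pkl','wb'));cv2.imwrite('pics/w5.png',cv2.resize(w['pixels'][:,:,::-1],(800,600),interpolation=cv2.INTER_CUBIC))
E
```

```text
t 23.6 now [ 0.5183 -0.2595  0.2037] yaw 0.0846 tilt [-0.     0.001] shift [ -0.6   3.1 152.8] turnz 0.003 q7 -1.23 w 0.468 gf 35.4
```

View pics/w5.png

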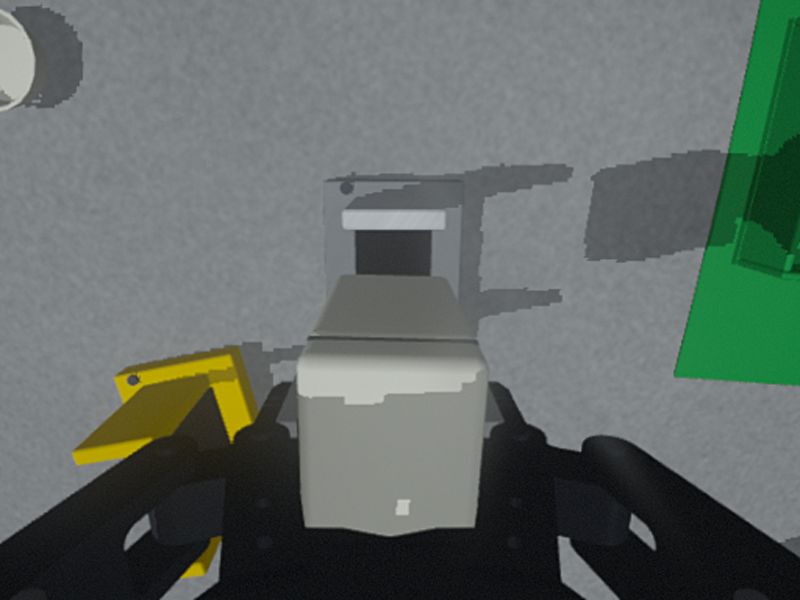

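The wrist view shows the tub squared with the +x plate. The plate's inner edge is at row 229, the tub's bottom edge at row 276 and its lid edge at row 341.

```bash
 python3 - <<'E'
from h import *
import pickle
w=pickle.load(open('w5.pkl','rb'));f=lambda x,y:((x+.5)*.64-.5,(y+.5)*.64-.5)
c,s=np.cos(.082),np.sin(.082);H=lambda p:np.round([c*(p[0]-.517)+s*(p[1]+.262),-s*(p[0]-.517)+c*(p[1]+.262)],4)
for n,uv,z in [('plate inner L',(343,229),.108),('plate inner R',(444,229),.108),('plate outer mid',(394,210),.108),('tub bottom L',(331,276),.1728),('tub bottom R',(448,276),.1728),('lid mid',(392,341),.2528)]: print(n,H(at_z(w,f(*uv),z)))
print('tcp',H([.5183,-.2595]))
E
```

```text
plate inner L [0.0386 0.0243]
plate inner R [ 0.0387 -0.0234]
plate outer mid [0.0475 0.0002]
tub bottom L [0.0305 0.0229]
tub bottom R [ 0.0306 -0.0183]
lid mid [0.0356 0.0018]
tcp [0.0015 0.0024]
```

>>> jog_arm([
  [0,0,0.003,-0.5,2.5,10,30],
  [0,0,0.003,-0.5,2.5,30,30],
  [0,0,0.003,-0.5,2.5,60,30],
  [0,0,0.003,-0.5,2.5,90,30],
  [0,0,0.003,-0.5,2.5,115,30],
  [0,0,0.003,-0.5,2.5,134,30],
  [0,0,0.003,-0.5,2.5,145,30],
  [0,0,0.003,-0.5,2.5,149,30],
  [0,0,0.003,-0.5,2.5,149,30],
])

```text
t: 24.78
eef_pos: [0.5183, -0.2638, 0.055]
tool_rot: [0.0, 0.999, 0.04, 0.0]
contact_force: [0.7, -0.6, -1.4]
gripper_width: 0.468
grasp_force: 35.4
```

```bash
python3 to.py .5175 -.262 .0509 .082
```

```text
t 24.77 now [ 0.5183 -0.2638  0.055 ] yaw 0.0797 tilt [ 0.001 -0.   ] shift [-0.6 -1.9  4.1] turnz -0.002 q7 -1.3 w 0.468 gf 35.4
```

>>> jog_arm([
  [0,0,0,-0.6,-1.5,2,30],
  [0,0,0,-0.6,-1.5,3.3,30],
  [0,0,0,-0.6,-1.5,4.4,30],
  [0,0,0,-0.6,-1.5,4.4,30],
])

```text
t: 25.28
eef_pos: [0.5173, -0.2623, 0.0509]
tool_rot: [0.0, 0.999, 0.04, 0.0]
contact_force: [-2.3, 1.7, 5.3]
gripper_width: 0.467
grasp_force: 35.6
```

>>> jog_arm([
  [0,0,0,0,0,0,45],
  [0,0,0,0,0,0,60],
  [0,0,0,0,0,0,72],
  [0,0,0,0,0,0,72],
  [0,0,0,0,0,-20,72],
  [0,0,0,0,0,-65,72],
  [0,0,0,0,0,-125,72],
  [0,0,0,-15,0,-170,72],
  [0,0,0,-35,0,-190,72],
  [0,0,0,-35,0,-190,72],
])

```text
t: 26.52
eef_pos: [0.4821, -0.266, 0.242]
tool_rot: [0.001, 0.999, 0.039, 0.001]
contact_force: [0.3, -0.2, -0.7]
gripper_width: 0.838
grasp_force: 0.0
```

```bash
python3 to.py .508 .333 .2 1.546;  python3 - <<'E'
from h import *
import pickle
w=shot('wrist');a=shot('top');b=shot('scene');pickle.dump((w,a,b),open('c3.pkl','wb'))
im=np.vstack([cv2.resize(w['pixels'][:250,100:400,::-1],(600,500)[:2])[:400],np.hstack([crop(a,130,185,75,50),crop(b,300,172,75,50)])])
cv2.imwrite('pics/w6.png',im)
E
```

```text
t 26.52 now [ 0.4821 -0.266   0.242 ] yaw 0.0782 tilt [ 0.003 -0.002] shift [  72.5 -595.2   40.7] turnz -1.468 q7 -1.19 w 0.838 gf 0.0
```

View pics/w6.png

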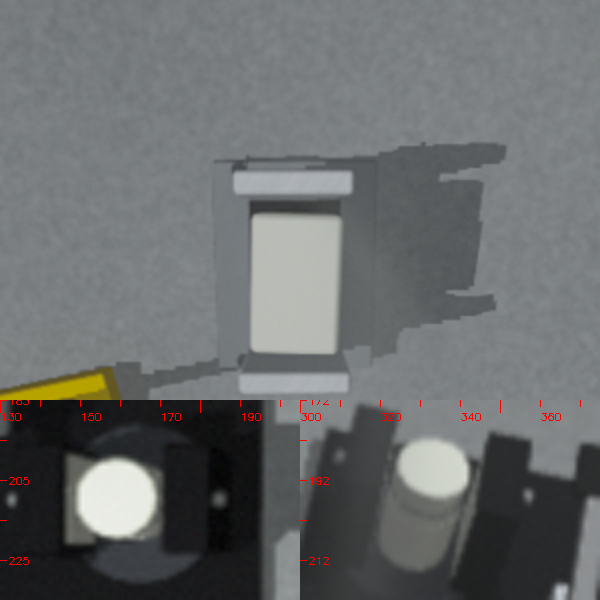

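The tub sits centred and square between the plates. The jar is upright in the middle between the lamp bars, at about (157,209) in the top view. Now the lever.

>>> jog_arm([
  [0,0,-0.15,5,-40,0,20],
  [0,0,-0.3,11,-95,0,0],
  [0,0,-0.45,18,-150,0,0],
  [0,0,-0.6,25,-205,0,0],
  [0,0,-0.75,32,-260,0,0],
  [0,0,-0.9,38,-315,10,0],
  [0,0,-1.05,45,-370,20,0],
  [0,0,-1.2,52,-425,30,0],
  [0,0,-1.35,58,-480,40,0],
  [0,0,-1.468,65,-535,41,0],
])

```text
t: 27.92
eef_pos: [0.5036, 0.2753, 0.1969]
tool_rot: [-0.001, 0.714, 0.701, -0.001]
contact_force: [-0.1, -0.0, 0.5]
gripper_width: 0.003
grasp_force: 0.0
```

```bash
python3 to.py .508 .333 .15 1.546
```

```text
t 27.93 now [0.5036 0.2753 0.1969] yaw 1.5525 tilt [-0.003 -0.001] shift [57.8  3.5 46.8] turnz 0.007 q7 -0.93 w 0.003 gf 0.0
```

>>> jog_arm([
  [0,0,0,30,2,10,0],
  [0,0,0,52,3.5,25,0],
  [0,0,0,57.8,3.5,50,0],
  [0,0,0,57.8,3.5,80,0],
  [0,0,0,57.8,3.5,98,0],
  [0,0,0,57.8,3.5,104,0],
  [0,0,0,57.8,3.5,104,0],
])

```text
t: 28.8
eef_pos: [0.5094, 0.3313, 0.0952]
tool_rot: [-0.0, 0.715, 0.699, -0.0]
contact_force: [0.6, 0.7, -0.0]
gripper_width: 0.002
grasp_force: 0.0
```

```bash
python3 to.py .508 .333 .048 1.546
```

```text
t 28.8 now [0.5094 0.3313 0.0952] yaw 1.5477 tilt [-0.  0.] shift [ 1.6 -1.4 47.2] turnz 0.002 q7 -1.1 w 0.002 gf 0.0
```

>>> jog_arm([
  [0,0,0,1.5,-1,10,0],
  [0,0,0,1.5,-1,18,0],
  [0,0,0,1.5,-1,26,0],
  [0,0,0,1.5,-1,33,0],
  [0,0,0,1.5,-1,39,0],
  [0,0,0,1.5,-1,43,0],
  [0,0,0,1.5,-1,46,0],
  [0,0,0,1.5,-1,46,0],
  [0,0,0,1.5,-1,46,0],
])

```text
t: 29.92
eef_pos: [0.5086, 0.3325, 0.0494]
tool_rot: [0.0, 0.715, 0.699, 0.0]
contact_force: [0.7, -0.5, 1.6]
gripper_width: 0.003
grasp_force: 0.8
```

>>> jog_arm([
  [0,0,0,0,0,-4,0],
  [0,0,0,0,0,-10,0],
  [0,0,0,0,0,-25,0],
  [0,0,0,0,0,-60,0],
  [0,0,0,0,0,-110,0],
  [0,0,0,-40,0,-160,0],
  [0,0,0,-90,0,-200,0],
  [0,0,0,-120,0,-200,0],
  [0,0,0,-120,0,-200,0],
])

```text
t: 31.05
eef_pos: [0.5063, 0.2098, 0.2505]
tool_rot: [0.001, 0.717, 0.697, 0.0]
contact_force: [0.6, 0.3, -0.6]
gripper_width: 0.003
grasp_force: 0.0
```

```bash
python3 - <<'E'
from h import *
w=shot('wrist');b=shot('scene');a=shot('top')
im=np.vstack([cv2.resize(w['pixels'][:250,60:420,::-1],(720,500))[:350],np.hstack([crop(a,345,185,90,60),crop(b,300,172,90,60)])])
cv2.imwrite('pics/w7.png',im)
Rz=R.from_euler('z',-.025).as_matrix()
for x,z in [(-.037,.086),(-.038,.055)]: print(z,proj(w,Rz@[x,.1,z]+[.5427,.2325,0]),proj(b,Rz@[x,.1,z]+[.5427,.2325,0]))
for c in (w,b): print([(d['xy'],d['score']) for d in bot.tip_of('lever_pad',c)][:2])
o=bot.get_obs();print(o['t'],o['contact_force'],o['eef_pos'])
E
```

```text
0.086 [[247.62627574  38.17423896]] [[375.04823197 189.6259446 ]]
0.055 [[246.66215707  44.24984682]] [[371.8022091  196.76281777]]
[([246.9, 47.4], 0.72), ([438.9, 124.4], 0.4)]
[([370.2, 193.8], 0.92), ([193.1, 243.4], 0.67)]
31.3 [ 0.15406293  0.6505055  -0.27593716] [0.50506077 0.21423196 0.24916861]
```

View pics/w7.png

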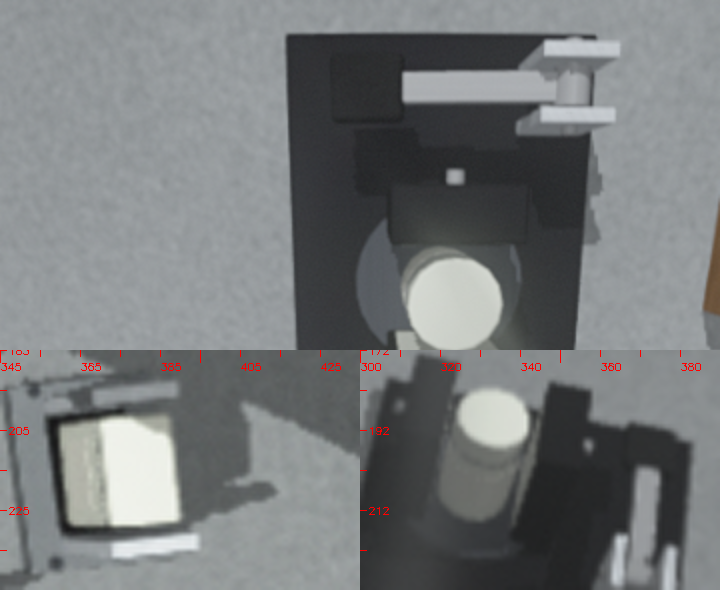

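The lever pad is at scene row ~197, about 7 px lower than before. That matches the caught height of 55 mm with the fingers away from it. The jar and tub are in place and upright.

```bash
python3 -c "
from station import bot
print(bot.hand_in())"
```

```text
the job is handed in; nothing more can be done
None
```

I handed the job in at about 31 s of the 72 s allowed. My last pictures show the jar upright in the middle of the stage, the tub square in the grey holder and the lock lever staying down by itself; the hand-in gave no verdict back.

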